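Close the tube carrier and wedge it flush in its loading tray

TASK

In the white loading tray, press the sprung cover of the loose tube carrier down until it clicks and stays shut. Then take the spacer out of its stand and slide it, upright, down into whichever gap beside the carrier is wide enough for it, to within a few millimetres of the tray floor, and push the carrier sideways with it until it sits flush against the block on the other side. Finish while still gripping the spacer and pressing it firmly against the carrier: do not let go, and leave the other things on the bench alone.

Things in the scene. Friction and masses are not known exactly. Their poses are not given: they have to be found in the camera images.
- tray: Fixed white tray, 120 (x) x 210 (y) mm, origin at the centre of its underside, floor 6 mm higher. Rails 8 mm wide along x = +-52.5 mm, tops 20 mm above the origin; ends open. On its floor in a row along y: tube block, loose carrier, other tube block. The blocks may be either way round; the carrier's gap to one is 21 to 27 mm, to the other 5 to 11 mm.
- block_two_row: Grey tube block with two rows of red vial caps, fixed on the tray near one end, 88 (x) x 56 (y) x 36 mm high, caps 8 mm higher. Origin: centre of its underside; axes parallel to the tray's.
- block_one_row: Grey tube block with one row of red vial caps, fixed on the tray near the other end, 88 (x) x 24 (y) x 36 mm high, caps 8 mm higher. Origin: centre of its underside; axes parallel to the tray's.
- carrier: Loose grey tube carrier, 88 (x) x 64 (y) x 36 mm high without its cover, about 0.45 kg, on the tray floor between the blocks, axes nearly parallel to the tray's. It slides along the tray's y. Origin: centre of its underside. With its cover shut its top is 42 mm above the origin (a lip at the -x edge 3 mm more).
- cover (a joint): The carrier's clear, grey-edged cover, 84 (x) x 60 (y) x 6 mm: 0 = shut, grows as it opens (max 0.9). Hinge along the carrier's y, 42 mm to +x of its centre, 39 mm above its underside; free edge, with a grey lip, at -x. Starts at 0.45 to 0.75. A weak spring lifts it until a detent, met in the last 0.12 rad, is passed and keeps it shut; takes about 5 to 10 N near the free edge.
- cover_press (a point): Point on the top face of the cover, mid-width, 70 mm from the hinge towards the free edge: a good place to press straight down. Moves with the cover; with the cover shut it is 42 mm above the carrier's underside and 28 mm to the carrier's -x side of its centre.
- stand: Aluminium stand, fixed, base 90 (x) x 56 (y) x 6 mm, with two ridges 80 mm long and 12 mm thick whose tops are 26 mm above the bench, leaving an open slot 18 mm wide along its x. Origin: centre of its underside on the bench. The spacer stands upright in the slot.
- spacer: Loose white plastic plate, 56 (x) x 15 (y, thickness) x 95 mm (z) tall, about 0.11 kg, lowest 4 mm only 11 mm thick. Origin: centre of its lower end. Starts upright in the stand, lower end 6 mm above the bench. Grip it across its thickness, fingertips 50 mm or more above its lower end, so that the fingers stay above the carrier and the blocks.
- jar: Bystander: small closed jar, 34 mm diameter, 55 mm high, between tray and stand. Origin: centre of its underside.
- label_box: Bystander: small cardboard box, 50 x 35 x 22 mm high, near the stand. Origin: centre of its underside.
- steel_cup: Bystander: steel cup, 70 mm wide, 80 mm high, between tray and stand, farther from the robot than the jar. Origin: centre of its underside.

How it is judged:
On the way, in this order (a step that is already met when the one before it is completed fails the run):
1. the cover is shut and held by its detent, no longer touched (value of joint cover below 0.04 rad and contact force between each of the arm, the fingers and carrier below 0.5 N), for 0.2 s.
2. the spacer, gripped, stands down in the wide gap between the carrier and the one-row block (z of spacer in the frame of tray below 0.016 m and horizontal distance between spacer and block_one_row below 0.056 m and horizontal distance between spacer and carrier below 0.056 m and angle between the y axis of spacer and the y axis of tray, either way round below 0.2 rad and contact force between the fingers and spacer above 2 N), for 0.1 s.
At the end, for the whole second after the job is handed in: Cover under 0.04 rad. Gripped spacer upright (0.15 rad) between carrier and one-row block, square to 0.2 rad, foot within 10 mm of the tray floor, centre within 56 mm of both, pressing the carrier with over 3 N; carrier within 2.5 mm and 0.03 rad of the two-row block, pressing it with over 2 N (all of step 2 and value of joint cover below 0.04 rad and angle between spacer's own z axis and vertical below 0.15 rad and contact force between spacer and carrier above 3 N and contact force between carrier and block_two_row above 2 N and horizontal distance between carrier and block_two_row below 0.0625 m and angle between the y axis of carrier and the y axis of block_two_row, either way round below 0.03 rad and angle between carrier's own z axis and vertical below 0.05 rad); the arm keeps its last pose, push and grip.
It fails at once if a bystander (jar, cardboard box or cup) is moved by more than 3 cm (distance of any of jar, label_box, steel_cup from where it was at the start of the episode above 0.03 m).
It also fails if it takes over 58 s, if anything falls off the work surface, if the arm or the gripper's body presses on something with over 40 N, if the wrist force passes 120 N, or if a joint passes its speed limit or range.

ROBOT

A 6-joint arm with a two-finger parallel gripper is mounted at the origin on the work surface. World frame = base frame: x ahead of the robot, y to its left, z up, the work surface at z = 0. Lengths are in m, angles in rad, forces in N, time in s.
With the tool pointing down it reaches from about 0.375 to 0.9 m from the base axis. Payload 3.1 kg.
Tool frame: the origin (TCP) lies between the finger pads; the fingertips stand manip.finger_overhang ahead of it and the grasp point (between the pads) lies 5 mm behind it (manip.finger_overhang is the distance from the TCP to the fingertips, in m); z points along the fingers, y is the line along which they close (so a half turn about z gives the same grasp; the last joint's range is limited). The gripper opens to 85 mm and grips with 20 to 120 N. Pads are 22 mm wide; open, the fingers measure 114 mm over their backs; the gripper's body (76 mm by 85 mm) begins 54 mm behind the grasp point. The pads swing forward as they close: fully open they stand 13 mm farther back than shut.
Start: joints at [-1.413, 0.527, 1.433, -0, 1.181, -0.178], TCP at [0.206, -0.59, 0.245] pointing down, gripper open.
Joint ranges: [-3.08, 3.08], [-0.75, 2.2], [0.22, 2.44], [-1.43, 4.57], [0, 2.65], [-2.85, 2.85]. Speed limits (rad/s): [2.79, 2.79, 3.14, 3.14, 3.14, 3.14].

INTERFACE

Orientations are given as a unit quaternion [x, y, z, w].
In Python, from station import manip gives the robot as it stands.
- The arm moves only by the tool drive_tool, never from a script. Its argument "plan" is a list of rows, each a list of 7 numbers: the shift along the tool's x, y, z in m, then the turn, a rotation vector about the tool's x, y, z in degrees, then the opening, from -1 (shut) to 1 (fully open). In form: [[x, y, z, wx, wy, wz, gripper], ...]. A call has 1 to 10 rows; each row shifts and turns the commanded pose from where the row before left it, along the tool's axes as they then stand; what a row does not reach is not made up. A row lasts 1/10 s, in which the tool goes at most 50 mm and 8.59 degrees, less where a joint would pass 70% of its speed; a pose out of reach is approached as far as the arm can. A call is refused whole if a number of a shift passes 0.05 or a number of a turn 8.59, either way. A call with a gripper value outside its range is refused whole. The fingers move at their own pace and stop on an object; "newtons" is the grip in N (left out, the last holds). Time passes only in rows, so rows that do not move let the fingers close. It gives the time, the measured TCP pose, the force, the opening and the grip force at its end, in the units of the state.
- manip.sense(): the state, without advancing time (a new reading comes with each control period).
- manip.snapshot(name): name is "side" or "top" or "wrist"; returns a dict with "image" (384x512x3 uint8, red, green, blue), "z_map" (384x512 float32, m along the optical axis (not along the pixel's ray), 0 where there is no reading), "fov_y" (degrees; the focal length in pixels is half the picture's height over the tangent of half this angle, whatever the lens; pixels are square), "cx", "cy" (the principal point, pixels), "extrinsics" (4x4, takes a point from camera to world coordinates); the wrist camera has in their place "mount" (4x4, takes a point from camera to tool coordinates, whose origin is the TCP and whose axes are the flange's). Camera axes: x right, y up, looking along -z (the intrinsics and any distortion apply to the point x, -y, -z); pixel columns grow to the right and rows downward; lengths in m; the calibration is good to about 2 mm. The wrist camera is an equidistant fisheye: a pixel r from the principal point sees the ray r / f radians off the axis. A picture is of the moment at which its call begins: read the wrist's pose just before it.
- manip.sign_off(): hands the job in; it is judged then, once.
The state is a dict: "t": time; "q": joint angles; "qd": joint speeds; "tau": joint torques, N m; "tcp_pos": TCP position; "tool_rot": TCP orientation; "force": force on the tool from outside, world axes, zero at the start; "ft_torque": the same for the moment, N m; "finger_gap": opening from 0.0 (shut) to 1.0 (fully open); "gripper_force": force on a finger pad.
Only numpy, scipy, OpenCV 4.12 (cv2) and the standard library are available. Lean on these libraries where they do the work, as an engineer would, in place of code of your own. Each camera call takes 0.05 s, during which the arm holds its last target. There are 200 camera calls.

## Working session

There is one attempt and no reset: what is moved stays moved. The work goes in short steps, Python scripts to look and compute and a tool call to move; the robot and the scene stay as the last step left them, time stands still between calls to the robot, and variables do not carry over. Pictures are saved under pics/ and viewed, at most 10 in all, crops included, and the job is handed in when it is done.

Besides the shell and the picture viewer there is one more tool, called after "Call:" in YAML: its name, and indented under it one key for each argument. drive_tool: Moves the arm, as the interface text tells. Its arguments: {"type":"object","properties":{"plan":{"type":"array"},"newtons":{"type":"number"}},"required":["plan"]}

```bash
mkdir -p pics; cat > h.py <<'E'
import numpy as np, cv2
from scipy.spatial.transform import Rotation as R
from station import manip
def cloud(s):
    z=s["z_map"]; h,w=z.shape; f=h/2/np.tan(np.radians(s["fov_y"])/2)
    v,u=np.mgrid[:h,:w]
    P=np.stack([(u-s["cx"])/f*z,-(v-s["cy"])/f*z,-z],-1)
    E=np.array(s["extrinsics"]); return P@E[:3,:3].T+E[:3,3]
E
python3 - <<'E'
from h import *
print(manip.finger_overhang, manip.sense())
for n in("top","side"):
    s=manip.snapshot(n); np.savez(n+"0.npz",**{k:np.array(v) for k,v in s.items()})
    cv2.imwrite(f"pics/{n}0.png",s["image"][...,::-1]); print({k:v for k,v in s.items() if k not in("image","z_map")}, (s["z_map"]>0).mean())
E
```

```text
0.014 {'t': 0.0, 'q': array([-1.41350468e+00,  5.28483963e-01,  1.43390369e+00, -2.72041518e-05,
        1.18139202e+00, -1.78489087e-01]), 'qd': array([-0.00016531,  0.00133786, -0.00079403, -0.00075152,  0.00114437,
       -0.00052251]), 'tau': array([-5.28942237e-04, -4.42349911e+01, -1.78025848e+01, -2.20200714e-04,
        8.56784784e-03,  8.35972060e-06]), 'tcp_pos': array([ 0.20585966, -0.58939729,  0.24432221]), 'tool_rot': array([ 9.85938031e-01,  1.67107758e-01, -9.87854179e-07, -1.09357801e-03]), 'force': array([-0.31273482, -0.59573926,  0.04311119]), 'ft_torque': array([-0.00722306,  0.00807484, -0.00798212]), 'gripper_force': 0.0, 'finger_gap': 0.9998226496574646}
{'fov_y': 55.2699908073054, 'cx': 257.09047919312127, 'cy': 194.37665270377474, 'extrinsics': array([[ 1.81171818e-02,  9.98526222e-01, -5.11581103e-02,
         5.37690443e-01],
       [-9.99835771e-01,  1.80706236e-02, -1.37250745e-03,
        -5.33841758e-02],
       [-4.46025724e-04,  5.11745746e-02,  9.98689623e-01,
         7.46136570e-01],
       [ 0.00000000e+00,  0.00000000e+00,  0.00000000e+00,
         1.00000000e+00]])} 0.9962209065755209
{'fov_y': 56.290375183375026, 'cx': 259.09704422603176, 'cy': 197.77942384063167, 'extrinsics': array([[-0.94119664,  0.190454  , -0.27906299,  0.33002637],
       [-0.33712626, -0.58378777,  0.73860526,  0.54915661],
       [-0.02224323,  0.78925225,  0.61366613,  0.55847267],
       [ 0.        ,  0.        ,  0.        ,  1.        ]])} 0.9960734049479166
```

View pics/top0.png

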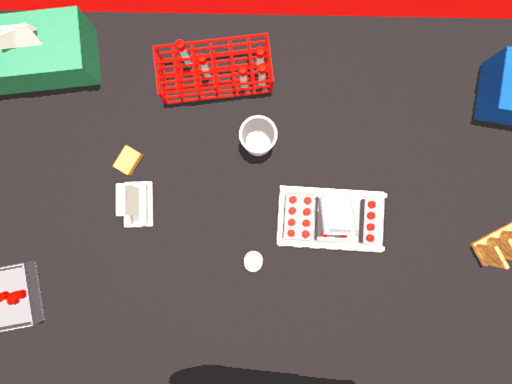

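View pics/side0.png

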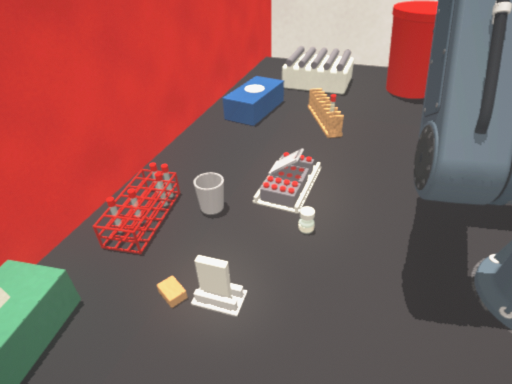

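The top view shows the tray at about (332,218): the two-row block is on the left (+y) and the one-row block on the right (-y). The wide dark gap is near column 362. The stand and spacer are at (137,204), jar (253,261), cup (258,136) and box (128,160).

```bash
cat > m.py <<'E'
from h import *
L={}
for n in("top","side"):
    s=dict(np.load(n+"0.npz")); L[n]=(cloud(s),s["image"])
def crop(n,x0,x1,y0,y1):
    P,I=L[n]; m=(P[...,0]>x0)&(P[...,0]<x1)&(P[...,1]>y0)&(P[...,1]<y1); return P[m],I[m]
def rect(p):
    c,wh,a=cv2.minAreaRect((p[:,:2]*1000).astype(np.float32)); return np.round(c,1),np.round(wh,1),round(a,2)
E
python3 - <<'E'
from m import *
for n in L:
    p,_=crop(n,.3,.65,-.38,-.05); print(n,"table z",np.median(p[:,2][p[:,2]<.004]))
    q=p[(p[:,2]>.012)&(p[:,2]<.1)]; print("tray",len(q),rect(q), np.histogram(p[:,2],np.arange(-.004,.12,.004)))
    p,_=crop(n,.35,.6,.1,.35); print("stand", np.histogram(p[:,2],np.arange(-.004,.12,.004))[0])
    for a,b in((.015,.035),(.08,.12)): q=p[(p[:,2]>a)&(p[:,2]<b)]; print(a,len(q),rect(q))
out=[]
for n,(u0,u1,v0,v1) in dict(top=(270,395,175,260),side=(245,330,140,215)).items():
    s=L[n]; im=s[1][v0:v1,u0:u1,::-1]; h=np.uint8(np.clip(s[0][v0:v1,u0:u1,2]*255/.11,0,255))
    a=np.hstack([cv2.resize(im,(400,290),interpolation=cv2.INTER_CUBIC),cv2.applyColorMap(cv2.resize(h,(400,290),interpolation=0),cv2.COLORMAP_JET)]); out.append(a)
cv2.imwrite("pics/z0.png",np.vstack(out))
E
```

```text
top table z -1.884032839111205e-05
tray 4928 (array([ 540.3, -179.4]), array([257.8, 218.7]), 89.84) (array([11145, 10898,  1156,   121,    74,   506,   480,    46,    62,
          47,   134,  1497,   196,   619,   199,    94,    83,   101,
          89,    89,   103,   102,    97,   102,    79,   129,    61,
           0,     0,     0]), array([-0.004,  0.   ,  0.004,  0.008,  0.012,  0.016,  0.02 ,  0.024,
        0.028,  0.032,  0.036,  0.04 ,  0.044,  0.048,  0.052,  0.056,
        0.06 ,  0.064,  0.068,  0.072,  0.076,  0.08 ,  0.084,  0.088,
        0.092,  0.096,  0.1  ,  0.104,  0.108,  0.112,  0.116]))
stand [8443 5326  317   40   39   20   87  279   26   24   16   18   25   24
   13   22   29   24   14   25   29   21   18   26   31  101  187    0
    0    0]
0.015 447 (array([551.8, 186.8]), array([79.1, 41.6]), 2.55)
0.08 384 (array([557.6, 187.4]), array([55.3, 14.8]), 1.91)
side table z 0.001019213341367231
tray 2214 (array([ 538.8, -179.6]), array([258. , 221.9]), 89.92) (array([1088, 6189,  257,  119,  101,  138,  218,   77,   83,   91,  103,
        589,  236,  225,   65,   34,   27,   23,   25,   23,   25,   35,
         27,   24,   16,   29,   30,    0,    0,    0]), array([-0.004,  0.   ,  0.004,  0.008,  0.012,  0.016,  0.02 ,  0.024,
        0.028,  0.032,  0.036,  0.04 ,  0.044,  0.048,  0.052,  0.056,
        0.06 ,  0.064,  0.068,  0.072,  0.076,  0.08 ,  0.084,  0.088,
        0.092,  0.096,  0.1  ,  0.104,  0.108,  0.112,  0.116]))
stand [ 4532 10177   328    81    75    75    89   367    53    48    37    48
    42    51    41    42    50    44    47    49    52    45    51    52
    52    65   218     0     0     0]
0.015 638 (array([550.7, 188.3]), array([80.2, 43.1]), 2.3)
0.08 483 (array([556.7, 188.6]), array([56.8, 17. ]), 2.01)
```

View pics/z0.png

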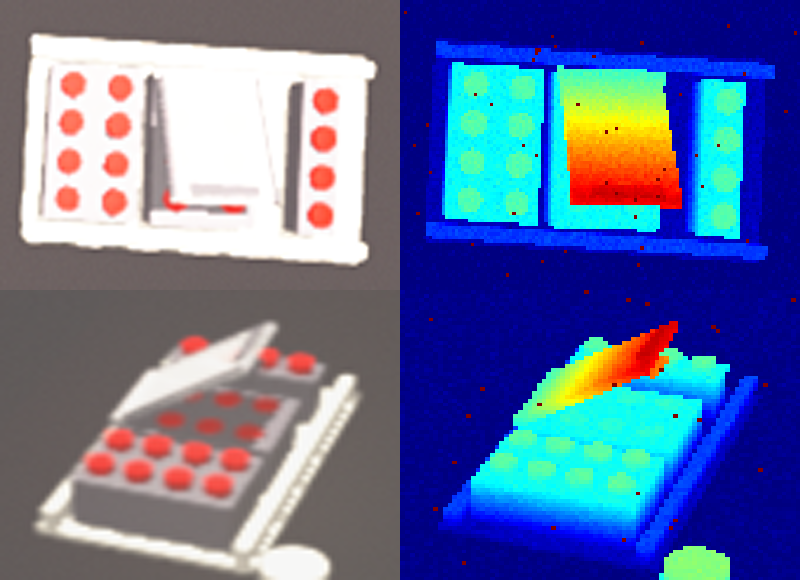

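The crop shows the cover hinged at +x (far side) with its free edge raised at -x. From left to right along -y come the two-row block, a narrow gap, the carrier, a wide gap and the one-row block. The tray yaw is only a few degrees.

```bash
cat >> m.py <<'E'
from scipy.spatial import cKDTree
def clean(p,r=.006,k=5):
    t=cKDTree(p); return p[[len(a)>=k for a in t.query_ball_point(p,r)]]
def ppca(q):
    c=np.median(q,0); return c
E
python3 - <<'E'
from m import *
for n in L:
    p,_=crop(n,.35,.6,-.33,-.05); 
    rail=clean(p[(p[:,2]>.016)&(p[:,2]<.0235)]); 
    mid=np.median(rail[:,0]); print(n)
    # rails: two lines
    c,wh,a=rect(rail); print("rails",c,wh,a,np.median(rail[:,2]))
    a=a-90 if a>45 else a
    ang=np.radians(a); 
    Rm=np.array([[np.cos(ang),np.sin(ang)],[-np.sin(ang),np.cos(ang)]]) # world->tray
    c=np.array(c)/1000
    T=(p[:,:2]-c)@Rm.T*1000; z=p[:,2]*1000
    top=(abs(z-42)<2.6)|(abs(z-50)<2.6); m=top&(abs(T[:,0])<49)
    h,e=np.histogram(T[m,1],np.arange(-112,113,2)); print(list(zip(e[:-1].astype(int),h)))
    # cover plane: z>56
    q=clean(p[(z>56)&(abs(T[:,0])<60)&(abs(T[:,1])<80)]); 
    Tq=np.c_[(q[:,:2]-c)@Rm.T*1000,q[:,2]*1000]
    co,*_=np.linalg.lstsq(np.c_[Tq[:,:2],np.ones(len(Tq))],Tq[:,2],rcond=None); r=Tq[:,2]-np.c_[Tq[:,:2],np.ones(len(Tq))]@co
    k=abs(r)<3; co,*_=np.linalg.lstsq(np.c_[Tq[k,:2],np.ones(k.sum())],Tq[k,2],rcond=None)
    print("cover",co,np.arctan(-co[0]),Tq[k].min(0),Tq[k].max(0))
E
```

```text
top
rails [ 517.7 -182.3] [247.6 139.9] 87.9 0.019913582080942183
[(np.int64(-112), np.int64(0)), (np.int64(-110), np.int64(0)), (np.int64(-108), np.int64(0)), (np.int64(-106), np.int64(0)), (np.int64(-104), np.int64(0)), (np.int64(-102), np.int64(0)), (np.int64(-100), np.int64(19)), (np.int64(-98), np.int64(32)), (np.int64(-96), np.int64(28)), (np.int64(-94), np.int64(34)), (np.int64(-92), np.int64(43)), (np.int64(-90), np.int64(40)), (np.int64(-88), np.int64(47)), (np.int64(-86), np.int64(37)), (np.int64(-84), np.int64(48)), (np.int64(-82), np.int64(60)), (np.int64(-80), np.int64(39)), (np.int64(-78), np.int64(42)), (np.int64(-76), np.int64(32)), (np.int64(-74), np.int64(0)), (np.int64(-72), np.int64(0)), (np.int64(-70), np.int64(0)), (np.int64(-68), np.int64(0)), (np.int64(-66), np.int64(0)), (np.int64(-64), np.int64(0)), (np.int64(-62), np.int64(0)), (np.int64(-60), np.int64(0)), (np.int64(-58), np.int64(0)), (np.int64(-56), np.int64(0)), (np.int64(-54), np.int64(0)), (np.int64(-52), np.int64(3)), (np.int64(-50), np.int64(8)), (np.int64(-48), np.int64(10)), (np.int64(-46), np.int
[... 5357 characters left out ...]
10)), (np.int64(76), np.int64(19)), (np.int64(78), np.int64(19)), (np.int64(80), np.int64(22)), (np.int64(82), np.int64(22)), (np.int64(84), np.int64(33)), (np.int64(86), np.int64(28)), (np.int64(88), np.int64(23)), (np.int64(90), np.int64(18)), (np.int64(92), np.int64(37)), (np.int64(94), np.int64(15)), (np.int64(96), np.int64(0)), (np.int64(98), np.int64(0)), (np.int64(100), np.int64(0)), (np.int64(102), np.int64(0)), (np.int64(104), np.int64(0)), (np.int64(106), np.int64(0)), (np.int64(108), np.int64(0)), (np.int64(110), np.int64(0))]
cover [-7.55791339e-01 -6.76376978e-02  8.29338663e+01] 0.6471972741397283 [-26.11176745 -24.37290128  58.86567865] [ 33.35907548  30.94606555 102.57364576]
```

```bash
python3 - <<'E'
from m import *
for n in L:
    P,I=L[n]; z=P[...,2]
    roi=(P[...,0]>.35)&(P[...,0]<.6)&(P[...,1]>-.33)&(P[...,1]<-.05)
    for a,b,nm in((.039,.0535,"tops"),(.016,.0235,"rails")):
        m=(roi&(z>a)&(z<b)).astype(np.uint8)
        m=cv2.morphologyEx(m,cv2.MORPH_OPEN,np.ones((2,2),np.uint8))
        k,lab,st,_=cv2.connectedComponentsWithStats(m,connectivity=4)
        for i in range(1,k):
            if st[i,4]>80:
                q=P[lab==i]; print(n,nm,st[i,4],*rect(q),"z",np.round(np.median(q[:,2])*1e3,1),"x",np.round(np.percentile(q[:,0],[1,99])*1e3),"y",np.round(np.percentile(q[:,1],[1,99])*1e3))
E
```

```text
top tops 1327 [ 530.8 -111.1] [115.7  90.9] 88.25 z 42.6 x [485. 574.] y [-169. -107.]
top tops 180 [ 569.9 -208.3] [17.1 76. ] 6.56 z 51.2 x [559. 574.] y [-246. -171.]
top tops 576 [ 528.9 -174.3] [242.4  91. ] 87.28 z 42.8 x [480. 567.] y [-296. -258.]
top tops 366 [ 527.1 -155.2] [194.7  63.3] 66.04 z 42.0 x [481. 551.] y [-242. -170.]
top rails 429 [ 577.2 -182.6] [ 43.8 266.7] 7.7 z 19.7 x [573. 587.] y [-314. -102.]
top rails 445 [ 480.9 -177.6] [268.8  49.1] 75.81 z 19.5 x [466. 484.] y [-309.  -99.]
side tops 90 [ 495.6 -299.9] [93.6 31.6] 87.52 z 42.9 x [481. 512.] y [-339. -254.]
side tops 956 [464.2 155.4] [111.9 824.3] 11.08 z 43.3 x [484. 570.] y [-226. -105.]
side rails 177 [423.4 113.9] [ 48.5 888.9] 8.98 z 18.6 x [434. 480.] y [-316.   61.]
side rails 111 [417.5 195.6] [ 96.6 721.9] 21.53 z 17.8 x [346. 586.] y [-121.  484.]
```

```bash
python3 - <<'E'
from m import *
P,I=L["top"]; p,_=crop("top",.42,.62,-.33,-.07); z=p[:,2]*1e3
lines=[]
for lo,hi in((.46,.487),(.572,.592)):
    q=p[(z>16.5)&(z<23)&(p[:,0]>lo)&(p[:,0]<hi)]
    l=cv2.fitLine((q[:,:2]*1e3).astype(np.float32),cv2.DIST_HUBER,0,.01,.01).ravel(); l=l if l[1]>0 else l*[-1,-1,1,1]; lines.append(l); print(l)
d=lines[0][:2]+lines[1][:2]; d/=np.linalg.norm(d); yaw=-np.arctan2(d[0],d[1]); print("yaw",yaw)
ey=d; ex=np.array([d[1],-d[0]])
W=p[:,:2]*1e3; tx=W@ex; ty=W@ey
ctr=np.mean([l[2:]@ex for l in lines]); print("tray x centre",ctr,"sep",[l[2:]@ex-ctr for l in lines])
tx-=ctr
# ys ranges per x slab, at heights of tops
m=(abs(tx)<40)&(abs(z-42)<2.5)
h,e=np.histogram(ty[m],np.arange(-320,-60,1)); 
print({int(a):int(b) for a,b in zip(e,h) if b>=4})
fl=(abs(tx)<60)&(abs(z-6)<2); print("floor y",np.percentile(ty[fl],[0.5,99.5]), "rails",np.percentile(ty[(abs(abs(tx)-52.5)<5)&(abs(z-20)<3)],[.5,99.5]))
# carrier yaw: +y edge of carrier
for x0 in range(-40,0,10):
    k=m&(tx>x0)&(tx<x0+10)&(ty<-165)&(ty>-240)
    g=m&(tx>x0)&(tx<x0+10)&(ty<-100)
    print(x0,"carrier max ty",np.percentile(ty[k],97), "min",np.percentile(ty[k],3))
q=m&(ty<-245); print("one row",np.percentile(ty[q],[1,99]),np.percentile(tx[abs(z-42)<2.5][ty[abs(z-42)<2.5]<-250],[1,99]))
np.savez("tray.npz",ex=ex,ey=ey,ctr=ctr,yaw=yaw)
E
```

```text
[ 4.3261092e-02  9.9906379e-01  4.7755917e+02 -1.9916791e+02]
[ 4.2754088e-02  9.9908561e-01  5.8212323e+02 -2.0325938e+02]
yaw -0.043020867
tray x centre 538.00464 sep [np.float32(-52.321594), np.float32(52.321655)]
{-259: 15, -258: 19, -257: 15, -256: 16, -255: 8, -254: 7, -253: 5, -252: 8, -251: 5, -250: 6, -249: 4, -248: 5, -247: 5, -246: 7, -245: 7, -244: 8, -243: 17, -242: 10, -241: 20, -240: 18, -239: 21, -238: 22, -237: 23, -236: 25, -235: 9, -210: 4, -207: 6, -205: 4, -203: 4, -201: 4, -195: 4, -184: 4, -182: 4, -180: 5, -178: 4, -176: 4, -174: 4, -172: 4, -170: 4, -157: 4, -156: 6, -155: 7, -154: 10, -153: 13, -152: 9, -151: 18, -150: 16, -149: 18, -148: 21, -147: 18, -146: 12, -139: 12, -138: 23, -137: 18, -136: 22, -135: 21, -134: 21, -133: 16, -132: 11, -131: 10, -130: 6, -129: 7, -128: 6, -127: 6, -126: 4, -125: 7, -124: 6, -123: 7, -122: 5, -121: 8, -120: 12, -119: 14, -118: 19, -117: 21, -116: 20, -115: 24, -114: 15, -113: 24, -112: 17, -111: 25, -110: 19, -109: 24, -108: 15, -107: 23, -106: 17, -105: 21, -104: 11, -103: 10, -102: 8, -101: 7, -100: 8, -99: 5, -98: 5, -97: 5, -96: 6, -95: 5, -94: 7, -93: 10, -92: 10, -91: 13, -90: 22, -89: 17, -88: 23, -87: 19, -86: 24, -85: 17, -84: 27, -83: 8}
floor y [-283.20247977  -73.8701148 ] rails [-282.75117797  -74.39624886]
-40 carrier max ty -166.10736705133002 min -238.01520618497855
-30 carrier max ty -200.02565159935116 min -238.72042049544285
-20 carrier max ty -234.88400839603648 min -239.9065912812581
-10 carrier max ty -235.11442135887935 min -239.54002142380702
one row [-258.95255182 -245.67840815] [-43.81281044  42.47377737]
```

```bash
cat >> h.py <<'E'
T=np.load("tray.npz"); ex,ey,ctr,yawT=T["ex"],T["ey"],float(T["ctr"]),float(T["yaw"])
def tw(tx,ty,z): return np.r_[(ex*(tx+ctr)+ey*ty)/1e3,z/1e3]   # tx rel. tray mid, ty abs, mm
def go(pos,yaw,st=None):
    s=st or manip.sense(); r=R.from_quat(s["tool_rot"]); Rm=r.as_matrix()
    print("shift mm",np.round(Rm.T@(pos-s["tcp_pos"])*1e3,1),end=" ")
    want=R.from_euler("z",yaw)*R.from_quat([1,0,0,0])
    print("turn deg (tool)",np.round(np.degrees((r.inv()*want).as_rotvec()),2),"t",round(s["t"],2),"tcp",np.round(s["tcp_pos"],4),"F",np.round(s["force"],1),"gap",round(s["finger_gap"],3),"grip",round(s["gripper_force"],1))
E
python3 - <<'E'
from m import *
from h import *
p,_=crop("top",.42,.62,-.33,-.07); z=p[:,2]*1e3; W=p[:,:2]*1e3; tx=W@ex-ctr; ty=W@ey
k=(abs(z-42)<2.5)&(ty<-148)&(ty>-205); print("carrier tx",np.sort(tx[k])[[3,6,10,20]])
# cover
k=(z>56)&(z<105)&(abs(tx)<50)&(ty<-140)&(ty>-225); A=np.c_[tx,ty,np.ones(len(tx))]
co,*_=np.linalg.lstsq(A[k],z[k],rcond=None); kk=k&(abs(z-A@co)<2.5); co,*_=np.linalg.lstsq(A[kk],z[kk],rcond=None)
print(co,np.percentile(tx[kk],[.5,99.5]),np.percentile(ty[kk],[1,99]), "plane z at mid, tx=-6,-17:", [co@[x,-177.5,1] for x in(-6,-17)])
go(tw(-6,-177.5,145),yawT)
E
```

```text
carrier tx [-44.15961355 -43.61830212 -43.28743886 -42.31751172]
[-7.69372611e-01 -1.49598197e-02  7.87184182e+01] [-25.28541893  33.25173184] [-207.20193308 -147.95552305] plane z at mid, tx=-6,-17: [np.float64(85.9900218692485), np.float64(94.45312059482814)]
shift mm [ 428.5 -262.5  100.1] turn deg (tool) [-0.12  0.   21.7 ] t 0.1 tcp [ 0.2059 -0.5895  0.2444] F [-1.1  0.7 -0.6] gap 1.0 grip 0.0
```

Call:
drive_tool:
  plan:
    - [0.03,-0.018,0,0,0,0,-1]
    - [0.03,-0.018,0,0,0,0,-1]
    - [0.03,-0.018,0,0,0,0,-1]
    - [0.03,-0.018,0,0,0,0,-1]
    - [0.03,-0.018,0,0,0,0,-1]
    - [0.03,-0.018,0,0,0,0,-1]
    - [0.03,-0.018,0,0,0,0,-1]
    - [0.03,-0.018,0,0,0,0,-1]
    - [0.03,-0.018,0,0,0,0,-1]
    - [0.03,-0.018,0,0,0,0,-1]

```text
t: 1.1
tcp_pos: [0.4305, -0.3198, 0.245]
tool_rot: [0.986, 0.167, -0.0, -0.0]
force: [0.1, -0.9, 0.3]
finger_gap: 0.002
gripper_force: 0.0
```

Call:
drive_tool:
  plan:
    - [0.03,-0.02,0,0,0,0,-1]
    - [0.03,-0.02,0,0,0,0,-1]
    - [0.03,-0.02,0,0,0,0,-1]
    - [0.02,-0.02,0,0,0,0,-1]
    - [0,0,0,0,0,4,-1]
    - [0,0,0,0,0,4,-1]
    - [0,0,0,0,0,4,-1]
    - [0,0,0,0,0,4,-1]
    - [0,0,0,0,0,4,-1]
    - [0,0,0,0,0,1.7,-1]

```text
t: 2.1
tcp_pos: [0.5071, -0.2092, 0.2449]
tool_rot: [1.0, -0.022, -0.0, -0.0]
force: [-0.0, -0.6, 0.2]
finger_gap: -0.002
gripper_force: 0.0
```

```bash
python3 - <<'E'
from h import *
go(tw(-6,-177.5,145),yawT)
E
```

```text
shift mm [16.4 -9.7 99.9] turn deg (tool) [-0.03  0.05 -0.07] t 2.1 tcp [ 0.5071 -0.2092  0.2449] F [-0.  -0.6  0.2] gap -0.002 grip 0.0
```

Call:
drive_tool:
  plan:
    - [0.005,-0.003,0.03,0,0,0,-1]
    - [0.005,-0.003,0.03,0,0,0,-1]
    - [0.006,-0.004,0.03,0,0,0,-1]
    - [0,0,0.02,0,0,0,-1]
    - [0,0,0.01,0,0,0,-1]
    - [0,0,0.01,0,0,0,-1]
    - [0,0,0,0,0,0,-1]

```text
t: 2.8
tcp_pos: [0.5233, -0.2, 0.1145]
tool_rot: [1.0, -0.022, -0.001, -0.0]
force: [-1.1, 0.1, -0.2]
finger_gap: 0.001
gripper_force: 0.0
```

Call:
drive_tool:
  plan:
    - [-0.001,0,0.005,0,0,0,-1]
    - [-0.002,0,0.005,0,0,0,-1]
    - [-0.002,0,0.005,0,0,0,-1]
    - [-0.002,0,0.005,0,0,0,-1]
    - [-0.003,0,0.005,0,0,0,-1]
    - [-0.003,0,0.005,0,0,0,-1]
    - [-0.003,0,0.005,0,0,0,-1]
    - [0,0,0,0,0,0,-1]

```text
t: 3.6
tcp_pos: [0.5069, -0.1992, 0.0795]
tool_rot: [1.0, -0.022, -0.001, -0.001]
force: [-0.0, -1.1, 0.1]
finger_gap: -0.002
gripper_force: 0.0
```

Call:
drive_tool:
  plan:
    - [-0.002,0,0.004,0,0,0,-1]
    - [-0.001,0,0.004,0,0,0,-1]
    - [0,0,0.003,0,0,0,-1]
    - [0,0,0,0,0,0,-1]

```text
t: 4.0
tcp_pos: [0.5045, -0.1993, 0.0689]
tool_rot: [1.0, -0.021, -0.001, -0.0]
force: [0.7, -0.6, 0.9]
finger_gap: -0.001
gripper_force: 0.2
```

```bash
python3 - <<'E'
from h import *
s=manip.snapshot("side"); cv2.imwrite("pics/s1.png",cv2.resize(s["image"][120:230,220:360,::-1],(700,550),interpolation=cv2.INTER_CUBIC))
E
```

```text
(no output)
```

View pics/s1.png

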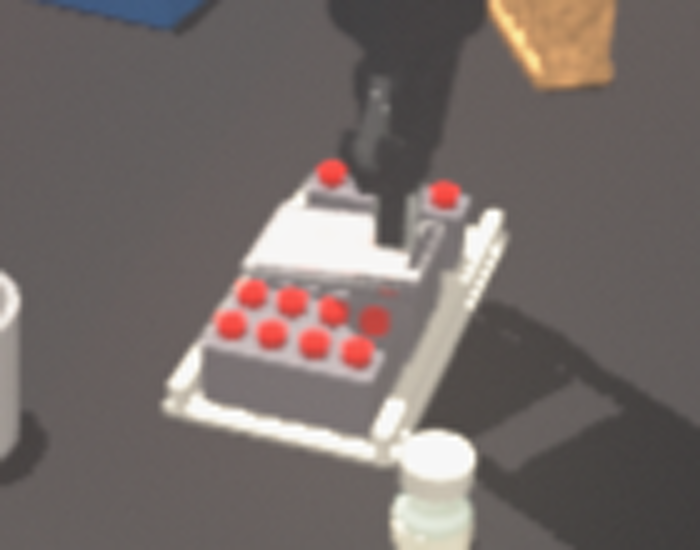

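The fingertips, at (395,240) in the crop, are on the cover near its free edge, and it is almost shut. I'll press through the detent.

Call:
drive_tool:
  plan:
    - [0,0,0.003,0,0,0,-1]
    - [0,0,0.002,0,0,0,-1]
    - [0,0,0.002,0,0,0,-1]
    - [0,0,0.001,0,0,0,-1]
    - [0,0,0,0,0,0,-1]

```text
t: 4.55
tcp_pos: [0.5042, -0.1992, 0.0618]
tool_rot: [1.0, -0.021, -0.001, -0.0]
force: [-4.0, 0.6, 8.3]
finger_gap: -0.005
gripper_force: 4.3
```

Call:
drive_tool:
  plan:
    - [0,0,0.001,0,0,0,-1]
    - [0,0,0.001,0,0,0,-1]
    - [0,0,0.001,0,0,0,-1]
    - [0,0,0,0,0,0,-1]

```text
t: 4.95
tcp_pos: [0.5042, -0.1993, 0.0613]
tool_rot: [1.0, -0.021, -0.0, 0.0]
force: [-7.0, 0.8, 26.7]
finger_gap: 0.001
gripper_force: 13.4
```

Call:
drive_tool:
  plan:
    - [0,0,-0.005,0,0,0,-1]
    - [0,0,-0.02,0,0,0,-1]
    - [0,0,-0.03,0,0,0,-1]
    - [0,0,-0.04,0,0,0,-1]
    - [0,0,-0.04,0,0,0,1]
    - [0,0,-0.03,0,0,0,1]
    - [0,0,0,0,0,0,1]

```text
t: 5.65
tcp_pos: [0.5076, -0.2008, 0.2275]
tool_rot: [1.0, -0.021, 0.005, 0.003]
force: [0.4, -0.3, -0.0]
finger_gap: 0.503
gripper_force: 0.0
```

```bash
python3 - <<'E'
from h import *
s=manip.snapshot("side"); P=cloud(s).reshape(-1,3); W=P[:,:2]*1e3; tx=W@ex-ctr; ty=W@ey; z=P[:,2]*1e3
k=(abs(tx)<40)&(ty<-150)&(ty>-205)&(z>30)&(z<120)
print("cover z by tx",[(x,round(float(np.median(z[k&(abs(tx-x)<5)])),1)) for x in(-38,-25,-10,10,30)])
go(np.array([.557,.188,.22]),.034)
E
```

```text
cover z by tx [(-38, 49.4), (-25, 49.1), (-10, 49.1), (10, 48.9), (30, 49.1)]
shift mm [  34.1 -389.8    4.4] turn deg (tool) [ 0.15 -0.28 -4.41] t 5.7 tcp [ 0.5062 -0.2     0.2252] F [-0.2  0.4 -1.5] gap 0.594 grip 0.0
```

Call:
drive_tool:
  plan:
    - [0.003,-0.03,0,0,0,0,1]
    - [0.003,-0.03,0,0,0,0,1]
    - [0.003,-0.03,0,0,0,0,1]
    - [0.003,-0.03,0,0,0,0,1]
    - [0.003,-0.03,0,0,0,0,1]
    - [0.003,-0.03,0,0,0,0,1]
    - [0.003,-0.03,0,0,0,0,1]
    - [0.003,-0.03,0,0,0,0,1]
    - [0.003,-0.03,0,0,0,0,1]
    - [0.003,-0.03,0,0,0,0,1]

```text
t: 6.7
tcp_pos: [0.5466, 0.1005, 0.221]
tool_rot: [1.0, -0.022, -0.002, -0.0]
force: [-0.4, 0.2, -0.4]
finger_gap: 1.0
gripper_force: 0.0
```

Call:
drive_tool:
  plan:
    - [0.002,-0.03,0,0,0,-2.2,1]
    - [0.002,-0.03,0,0,0,-2.2,1]
    - [0,-0.03,0,0,0,0,1]
    - [0,0,0,0,0,0,1]
    - [0,0,0,0,0,0,1]

```text
t: 7.2
tcp_pos: [0.551, 0.1893, 0.2213]
tool_rot: [1.0, 0.018, -0.002, 0.0]
force: [-1.0, -0.4, -0.3]
finger_gap: 1.001
gripper_force: 0.0
```

```bash
cat >> h.py <<'E'
def wcloud():
    st=manip.sense(); s=manip.snapshot("wrist"); z=s["z_map"]; h,w=z.shape; f=h/2/np.tan(np.radians(s["fov_y"])/2)
    v,u=np.mgrid[:h,:w]; a=u-s["cx"]; b=v-s["cy"]; r=np.hypot(a,b); t=r/f; k=np.where(r>0,np.tan(t)/np.maximum(r,1e-9),1/f)
    P=np.stack([a*k*z,-b*k*z,-z],-1); P[(z<=0)|(t>1.3)]=np.nan
    M=np.array(s["mount"]); P=P@M[:3,:3].T+M[:3,3]
    return P@R.from_quat(st["tool_rot"]).as_matrix().T+st["tcp_pos"],s["image"]
E
python3 - <<'E'
from h import *
go(np.array([.557,.188,.22]),.034)
P,I=wcloud(); cv2.imwrite("pics/w1.png",I[...,::-1])
k=(abs(P[...,0]-.557)<.05)&(abs(P[...,1]-.188)<.04)&(P[...,2]>.092)&(P[...,2]<.108)
q=P[k]; print(len(q),"z",np.median(q[:,2]),"x",np.percentile(q[:,0],[2,98]),"y",np.percentile(q[:,1],[2,98]),cv2.minAreaRect((q[:,:2]*1e3).astype(np.float32)))
E
```

```text
shift mm [6.  1.5 1.3] turn deg (tool) [0.04 0.2  0.09] t 7.2 tcp [0.551  0.1893 0.2213] F [-1.  -0.4 -0.3] gap 1.001 grip 0.0
1100 z 0.10134447766333446 x [0.53159282 0.58538664] y [0.18145308 0.19668662] ((558.099609375, 189.18182373046875), (55.42735290527344, 14.867942810058594), 2.539654493331909)
```

View pics/w1.png

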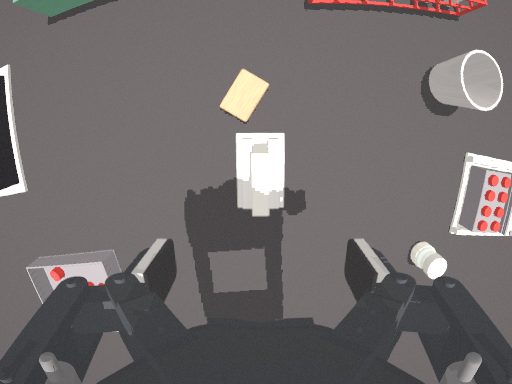

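The wrist view shows the spacer at (260,183) in the stand, midway between the open pads. Its centre is (0.558, 0.189) with the top at 0.101 m, which agrees with the fixed cameras.

Call:
drive_tool:
  plan:
    - [0.004,0,0.02,0,0,0,1]
    - [0.003,0,0.03,0,0,0,1]
    - [0,0,0.03,0,0,0,1]
    - [0,0,0.03,0,0,0,1]
    - [0,0,0.02,0,0,0,1]
    - [0,0,0.012,0,0,0,1]
    - [0,0,0,0,0,0,1]

```text
t: 7.95
tcp_pos: [0.558, 0.1879, 0.0794]
tool_rot: [1.0, 0.016, -0.002, 0.0]
force: [0.1, -0.9, 0.2]
finger_gap: 0.997
gripper_force: 0.0
```

Call:
drive_tool:
  plan:
    - [0,0,0,0,0,0,-1]
    - [0,0,0,0,0,0,-1]
    - [0,0,0,0,0,0,-1]
    - [0,0,0,0,0,0,-1]
    - [0,0,0,0,0,0,-1]
    - [0,0,0,0,0,0,-1]
    - [0,0,0,0,0,0,-1]
    - [0,0,0,0,0,0,-1]
  newtons: 60

```text
t: 8.75
tcp_pos: [0.5597, 0.1894, 0.0821]
tool_rot: [1.0, 0.017, 0.001, -0.0]
force: [-0.1, -0.2, 6.2]
finger_gap: 0.165
gripper_force: 59.1
```

Call:
drive_tool:
  plan:
    - [0,0,-0.01,0,0,0,-1]
    - [0,0,-0.02,0,0,0,-1]
    - [0,0,-0.025,0,0,0,-1]
    - [0,0,-0.03,0,0,0,-1]
    - [0,0,-0.03,0,0,0,-1]
    - [0,0,-0.03,0,0,0,-1]
    - [0,0,-0.02,0,0,0,-1]
    - [0,0,0,0,0,0,-1]

```text
t: 9.55
tcp_pos: [0.5606, 0.1895, 0.2495]
tool_rot: [1.0, 0.017, 0.003, -0.0]
force: [0.2, 0.2, -1.4]
finger_gap: 0.165
gripper_force: 58.4
```

```bash
python3 - <<'E'
from h import *
go(tw(0,-222,230),yawT)
st=manip.sense(); c=st["tcp_pos"]
for n in("side","top"):
    s=manip.snapshot(n); P=cloud(s); I=s["image"]
    k=(np.linalg.norm(P[...,:2]-c[:2],axis=-1)<.045)&(P[...,2]>c[2]-.1)&(P[...,2]<c[2]-.02); q=P[k]
    r=I[k].min(1); q=q[r>120]; print(n,len(q),np.percentile(q,[1,50,99],axis=0).round(4).tolist() if len(q) else "")
cv2.imwrite("pics/s2.png",manip.snapshot("side")["image"][...,::-1])
E
```

```text
shift mm [-47.6 433.1  19. ] turn deg (tool) [-0.05 -0.37  4.42] t 9.55 tcp [0.5606 0.1895 0.2495] F [ 0.2  0.2 -1.4] gap 0.165 grip 58.4
side 969 [[0.53, 0.1823, 0.1743], [0.5542, 0.1952, 0.2038], [0.5852, 0.1973, 0.2287]]
top 329 [[0.5307, 0.1791, 0.1749], [0.5454, 0.1803, 0.1949], [0.5854, 0.1823, 0.2286]]
```

View pics/s2.png

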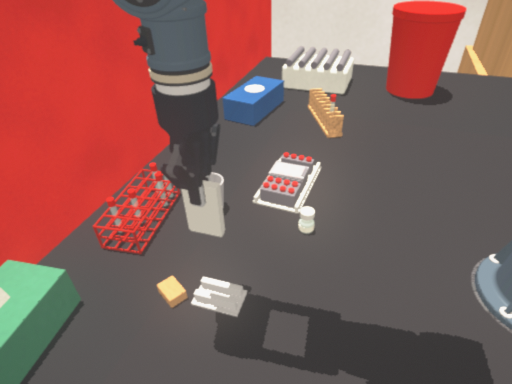

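The spacer is gripped upright (crop around (205,205)), clear of the stand, with its foot 75 mm below the TCP. The cover still looks shut.

Call:
drive_tool:
  plan:
    - [-0.003,0.015,0,0,0,0,-1]
    - [-0.003,0.028,0,0,0,0,-1]
    - [-0.003,0.028,0,0,0,0,-1]
    - [-0.003,0.028,0,0,0,0,-1]
    - [-0.003,0.028,0,0,0,0,-1]
    - [-0.003,0.028,0,0,0,0,-1]
    - [-0.003,0.028,0,0,0,0,-1]
    - [-0.003,0.028,0,0,0,0,-1]
    - [-0.003,0.028,0,0,0,0,-1]
    - [-0.003,0.028,0,0,0,0,-1]

```text
t: 10.7
tcp_pos: [0.5365, -0.0805, 0.2448]
tool_rot: [1.0, 0.017, -0.002, -0.0]
force: [-0.3, 0.9, -0.9]
finger_gap: 0.165
gripper_force: 58.5
```

Call:
drive_tool:
  plan:
    - [-0.003,0.028,0,0,0,0,-1]
    - [-0.003,0.028,0,0,0,0,-1]
    - [-0.003,0.028,0,0,0,0,-1]
    - [-0.003,0.028,0,0,0,0,-1]
    - [-0.003,0.028,0,0,0,0,-1]
    - [0,0.015,0,0,0,0,-1]
    - [0,0.01,0,0,0,2.2,-1]
    - [0,0,0,0,-0.2,2.2,-1]
    - [0,0,0,0,0,0,-1]
    - [0,0,0,0,0,0,-1]

```text
t: 11.7
tcp_pos: [0.5285, -0.2433, 0.2459]
tool_rot: [1.0, -0.021, -0.002, -0.0]
force: [0.1, -0.3, -1.2]
finger_gap: 0.167
gripper_force: 58.6
```

```bash
cat > see.py <<'E'
from h import *
go(tw(2,-222,130),yawT)
P,I=wcloud(); z=P[...,2]*1e3; W=P[...,:2]*1e3; tx=W@ex-ctr; ty=W@ey
c=manip.sense()["tcp_pos"]; print("tcp tray",c[:2]*1e3@ex-ctr,c[:2]*1e3@ey)
for x in (-30,-15,0,15,30):
    k=(abs(tx-x)<5)&(abs(z-43)<9)&(ty>-275)&(ty<-130); t=np.sort(ty[k]); g=np.diff(t); i=np.argsort(g)[-3:] if len(g)>3 else []
    print(x,len(t),[(round(t[j],1),round(t[j+1],1)) for j in sorted(i)])
k=(z<c[2]*1e3-35)&(z>c[2]*1e3-75)&(abs(tx)<40)&(abs(ty+222)<25)&(I.min(-1)>90); print("spacer",k.sum(),[np.round(np.percentile(a[k],[1,50,99]),1) for a in(tx,ty,z)] if k.sum() else "")
E
python3 - <<'E'
from see import *
cv2.imwrite("pics/w2.png",I[...,::-1])
E
```

```text
shift mm [  2.1   1.8 115.9] turn deg (tool) [-0.05  0.25  0.05] t 11.7 tcp [ 0.5285 -0.2433  0.2459] F [ 0.1 -0.3 -1.2] gap 0.167 grip 58.6
tcp tray 0.5141491279259753 -220.29018122070534
-30 608 [(np.float64(-253.9), np.float64(-252.8)), (np.float64(-237.5), np.float64(-202.9)), (np.float64(-146.6), np.float64(-137.8))]
-15 663 [(np.float64(-236.1), np.float64(-235.0)), (np.float64(-234.9), np.float64(-205.4)), (np.float64(-147.2), np.float64(-138.0))]
0 723 [(np.float64(-233.7), np.float64(-208.6)), (np.float64(-147.0), np.float64(-144.9)), (np.float64(-144.9), np.float64(-137.9))]
15 779 [(np.float64(-233.5), np.float64(-208.6)), (np.float64(-146.7), np.float64(-143.8)), (np.float64(-143.8), np.float64(-137.4))]
30 768 [(np.float64(-233.4), np.float64(-207.7)), (np.float64(-145.9), np.float64(-143.9)), (np.float64(-143.2), np.float64(-138.0))]
spacer 291 [array([26.1, 26.9, 27.2]), array([-227.5, -220.2, -213.1]), array([176. , 195.4, 210.8])]
```

View pics/w2.png

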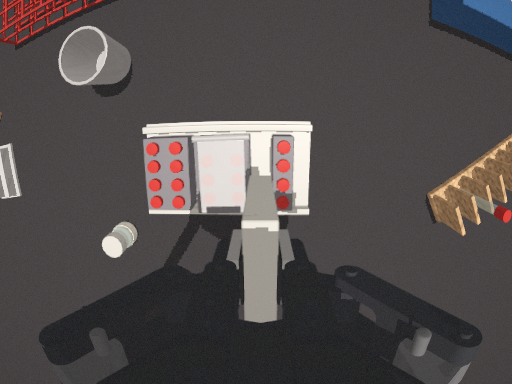

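The wrist view shows the spacer (260,200–310) above the wide gap at column 260, between the shut cover (220) and the one-row block (284). The gap runs from -233.5 to -208.6 and the spacer sits at -220.2, so I'll go down.

Call:
drive_tool:
  plan:
    - [0,0.001,0.02,0,0,0,-1]
    - [0,0,0.03,0,0,0,-1]
    - [0,0,0.03,0,0,0,-1]
    - [0,0,0.02,0,0,0,-1]
    - [0,0,0.01,0,0,0,-1]
    - [0,0,0.01,0,0,0,-1]
    - [0,0,0.01,0,0,0,-1]
    - [0,0,0,0,0,0,-1]

```text
t: 12.55
tcp_pos: [0.5279, -0.2448, 0.1156]
tool_rot: [1.0, -0.021, -0.002, -0.0]
force: [-0.7, -0.3, -1.6]
finger_gap: 0.169
gripper_force: 58.6
```

Call:
drive_tool:
  plan:
    - [0,0,0.008,0,0,0,-1]
    - [0,0,0.008,0,0,0,-1]
    - [0,0,0.006,0,0,0,-1]
    - [0,0,0.004,0,0,0,-1]
    - [0,0,0.003,0,0,0,-1]
    - [0,0,0,0,0,0,-1]
    - [0,0,0,0,0,0,-1]

```text
t: 13.25
tcp_pos: [0.5283, -0.2452, 0.0874]
tool_rot: [1.0, -0.021, -0.002, 0.0]
force: [-0.3, -0.0, -1.2]
finger_gap: 0.169
gripper_force: 58.6
```

```bash
python3 - <<'E'
from h import *
go(tw(0,-214.5,85),yawT); c=manip.sense()["tcp_pos"]; print(c[:2]*1e3@ex-ctr,c[:2]*1e3@ey)
E
```

```text
shift mm [-0.3 -7.7  2.4] turn deg (tool) [0.01 0.19 0.  ] t 13.25 tcp [ 0.5283 -0.2452  0.0874] F [-0.3 -0.  -1.2] gap 0.169 grip 58.6
0.30432682571154146 -222.22459002224676
```

Call:
drive_tool:
  plan:
    - [0,0,0.002,0,0,0,-1]
    - [0,-0.002,0,0,0,0,-1]
    - [0,-0.002,0,0,0,0,-1]
    - [0,-0.002,0,0,0,0,-1]
    - [0,-0.002,0,0,0,0,-1]
    - [0,-0.002,0,0,0,0,-1]
    - [0,0,0,0,0,0,-1]
  newtons: 100

```text
t: 13.95
tcp_pos: [0.5288, -0.2353, 0.0855]
tool_rot: [1.0, -0.021, -0.001, 0.0]
force: [-0.9, -2.9, -2.4]
finger_gap: 0.167
gripper_force: 98.5
```

Call:
drive_tool:
  plan:
    - [0,-0.001,0,0,0,0,-1]
    - [0,-0.001,0,0,0,0,-1]
    - [0,0,0,0,0,0,-1]

```text
t: 14.25
tcp_pos: [0.529, -0.2333, 0.0854]
tool_rot: [1.0, -0.022, -0.001, 0.0]
force: [-0.3, -3.2, -2.0]
finger_gap: 0.162
gripper_force: 98.5
```

Contact force is 3 N, so the carrier is sliding. About 2 mm remains.

Call:
drive_tool:
  plan:
    - [0,-0.001,0,0,0,0,-1]
    - [0,-0.001,0,0,0,0,-1]
    - [0,0,0,0,0,0,-1]

```text
t: 14.55
tcp_pos: [0.529, -0.2318, 0.0855]
tool_rot: [1.0, -0.021, -0.001, 0.001]
force: [-0.4, -4.7, -2.1]
finger_gap: 0.159
gripper_force: 98.4
```

Call:
drive_tool:
  plan:
    - [0,-0.001,0,0,0,0,-1]
    - [0,-0.001,0,0,0,0,-1]
    - [0,0,0,0,0,0,-1]

```text
t: 14.85
tcp_pos: [0.5289, -0.2315, 0.0856]
tool_rot: [1.0, -0.021, -0.001, 0.002]
force: [-2.6, -9.0, -2.7]
finger_gap: 0.159
gripper_force: 98.3
```

Call:
drive_tool:
  plan:
    - [0,-0.001,0,0,0,0,-1]
    - [0,-0.001,0,0,0,0,-1]
    - [0,0,0,0,0,0,-1]
    - [0,0,0,0,0,0,-1]

```text
t: 15.25
tcp_pos: [0.529, -0.2312, 0.0857]
tool_rot: [1.0, -0.021, -0.001, 0.003]
force: [-4.5, -13.8, -2.9]
finger_gap: 0.158
gripper_force: 98.3
```

```bash
python3 - <<'E'
from see import *
cv2.imwrite("pics/w3.png",I[...,::-1])
s=manip.snapshot("side"); Q=cloud(s); z=Q[...,2]*1e3; W=Q[...,:2]*1e3; tx=W@ex-ctr; ty=W@ey
k=(abs(tx)<42)&(abs(z-47)<7)
for x in(-35,-25,-10,10,30):
    t=np.sort(ty[k&(abs(tx-x)<5)&(ty>-165)&(ty<-110)]); print("side gap",x,len(t),np.diff(t).max(),t[np.diff(t).argmax()], "cover z",np.median(z[(abs(tx-x)<5)&(abs(ty+165)<15)]))
c=manip.sense()["tcp_pos"]; k=(np.linalg.norm(Q[...,:2]-c[:2],axis=-1)<.05)&(Q[...,2]<c[2]-.03)&(Q[...,2]>.05)
print(manip.sense()["force"]); cv2.imwrite("pics/s3.png",cv2.resize(s["image"][100:240,200:380,::-1],(720,560),interpolation=cv2.INTER_CUBIC))
E
```

```text
shift mm [  1.4  14.1 -44.2] turn deg (tool) [0.4  0.14 0.1 ] t 15.25 tcp [ 0.529  -0.2312  0.0857] F [ -4.5 -13.8  -2.9] gap 0.158 grip 98.3
tcp tray 0.41996307450835957 -208.18777552767187
-30 546 [(np.float64(-240.1), np.float64(-172.5)), (np.float64(-152.0), np.float64(-150.5)), (np.float64(-139.1), np.float64(-136.5))]
-15 1373 [(np.float64(-253.7), np.float64(-253.0)), (np.float64(-233.7), np.float64(-181.9)), (np.float64(-139.5), np.float64(-137.3))]
0 1989 [(np.float64(-258.2), np.float64(-257.5)), (np.float64(-233.6), np.float64(-197.1)), (np.float64(-139.0), np.float64(-136.8))]
15 2464 [(np.float64(-233.5), np.float64(-200.0)), (np.float64(-199.6), np.float64(-199.1)), (np.float64(-139.2), np.float64(-136.7))]
30 2718 [(np.float64(-233.6), np.float64(-216.5)), (np.float64(-207.2), np.float64(-206.6)), (np.float64(-139.4), np.float64(-137.3))]
spacer 1336 [array([ 2.5, 26.7, 39.7]), array([-246. , -234.3, -197.3]), array([14. , 42.5, 50.1])]
side gap -35 64 3.744355205709809 -151.088880090993 cover z 49.91294737648705
side gap -25 52 8.704307898303398 -139.16951015485668 cover z 239.72926950057376
side gap -10 53 7.0276495067098494 -138.59213186062493 cover z 243.1231079490699
side gap 10 54 8.441781357054651 -138.96281992902024 cover z 256.54635084808774
side gap 30 57 9.002999311535262 -139.15388381923927 cover z 374.907227096432
[ -3.80672662 -13.21926276  -2.98112336]
```

View pics/s3.png

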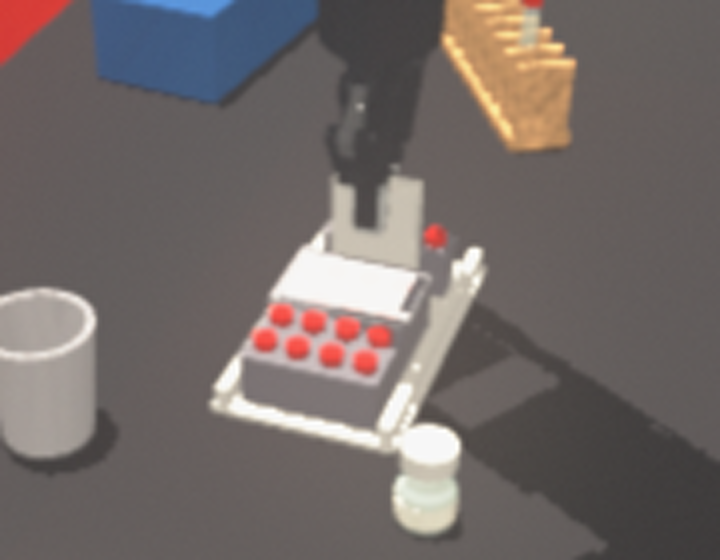

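View pics/w3.png

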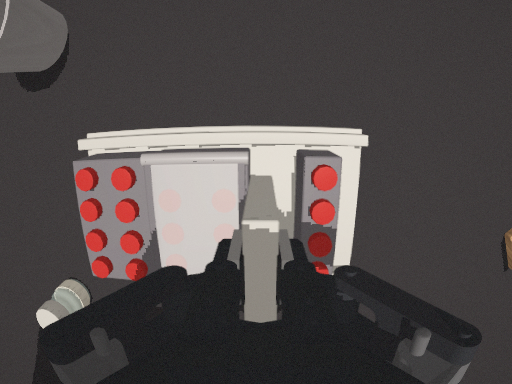

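The carrier is flush against the two-row block: the seam at column ~150 is closed evenly. The cover is shut, the spacer is upright and the push is about 14 N with no further motion, so I'll hand in.

```bash
python3 -c "
from station import manip
print(manip.sign_off())"
```

```text
the job is handed in; nothing more can be done
None
```

I handed the job in at about 15 s on the robot's clock: the cover is clicked shut and the gripped spacer, down in the wide gap, holds the carrier against the two-row block with about 14 N; sign-off returned no verdict.

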